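Pack the test cells in their transport case and put the cover on

TASK

Pack the three loose test cells upright in the transport case, each in the well made for it: the slim tall black cell in the narrow deep well, the two squat cells in the two wider wells. Then put the cover on the case so that it sits fully down on the shoulder all round, and let go. Leave the two bare steel setting gauges and the small brown bottle standing where they are; the cells in the press also stay.

Things in the scene. Friction and masses are not known exactly. Their poses are not given: they have to be found in the camera images.
- case: Fixed open case. Grey body 188x88 mm, top (shoulder) at z 26 mm; on it a white well block 160x60, top at z 44. Upright bores in a row along its x, at y 0: x=-52 mm: 28 wide, floor z 4 (slim cell); x=0 and x=+52: 34 wide, floor z 22 (squat cells). Packed cells stand 26 mm proud. Origin: centre of underside; z up. Left or right of the work, x within 0.35 rad of straight ahead.
- cover: Loose grey hollow cover, 0.18 kg, open side down, 178x78 mm (long in x), 52 high, on top a black grip rib 70 long (x), 14 thick (y), its top at z 76. Origin: centre of bottom edge. Ends alike. Within 0.35 rad of straight ahead. Inside 172x72 below, 48 high; sloping walls centre it on the well block (6 mm play at first, 2.5 seated). Seated: origin 26 mm above the case's, long sides parallel.
- cell_a: Squat cell with a yellow and black sleeve, a light-coloured top and a small raised terminal, upright cylinder 26 mm across, 48 mm tall, 0.06 kg, loose. Origin: centre of the underside, z up. To clear the well block at set-down grip only its upper 22 mm or so.
- cell_b: The other squat cell, the same in every way as cell_a; either may go in either 34 mm well. Origin: centre of the underside, z up.
- slim_cell: Slim tall black cell, upright cylinder 22 mm across, 66 mm tall, loose. Origin: centre of the underside, z up. To clear the well block at set-down grip only its upper 22 mm or so. In a wider, shallower well it would stand too high for the cover.
- gauge: Bare steel setting gauge as big as a squat cell (26 mm across, 48 mm tall, waisted, flat top without a terminal), standing among the cells. Not to be packed: it stays where it is. Origin: centre of the underside.
- slim_gauge: Bare steel setting gauge as big as the slim cell (22 mm across, 66 mm tall, waisted, flat top), standing among the cells. Stays where it is. Origin: centre of the underside.
- ink_pot: Small dark brown bottle with a narrower black cap, 32 mm across, 58 mm tall, standing among the cells. Stays where it is. Origin: centre of the underside.

How it is judged:
On the way:
1. all three cells stand in their own wells (x of slim_cell in the frame of case between -0.058 and -0.046 m and y of slim_cell in the frame of case between -0.006 and 0.006 m and z of slim_cell in the frame of case between -0.001 and 0.008 m and angle between slim_cell's own z axis and vertical below 0.15 rad and (((x of cell_a in the frame of case between -0.006 and 0.006 m and y of cell_a in the frame of case between -0.006 and 0.006 m and z of cell_a in the frame of case between 0.017 and 0.026 m and angle between cell_a's own z axis and vertical below 0.15 rad) and (x of cell_b in the frame of case between 0.046 and 0.058 m and y of cell_b in the frame of case between -0.006 and 0.006 m and z of cell_b in the frame of case between 0.017 and 0.026 m and angle between cell_b's own z axis and vertical below 0.15 rad)) or ((x of cell_b in the frame of case between -0.006 and 0.006 m and y of cell_b in the frame of case between -0.006 and 0.006 m and z of cell_b in the frame of case between 0.017 and 0.026 m and angle between cell_b's own z axis and vertical below 0.15 rad) and (x of cell_a in the frame of case between 0.046 and 0.058 m and y of cell_a in the frame of case between -0.006 and 0.006 m and z of cell_a in the frame of case between 0.017 and 0.026 m and angle between cell_a's own z axis and vertical below 0.15 rad)))), for 0.2 s.
At the end, for the whole second after the job is handed in: Each cell upright on the floor of its own well (6 mm of its centre, 5 mm in height, 0.15 rad); cover down on the shoulder (8 mm sideways, 4 mm in height, 0.05 rad of level, 0.12 rad of the row); all at rest; both gauges and the bottle upright within 30 mm of where they stood (all of step 1 and x of cover in the frame of case between -0.008 and 0.008 m and y of cover in the frame of case between -0.008 and 0.008 m and z of cover in the frame of case between 0.022 and 0.03 m and angle between cover's own z axis and vertical below 0.05 rad and angle between the x axis of cover and the x axis of case, either way round below 0.12 rad and linear speed of each of cell_a, cell_b, slim_cell, cover below 0.02 m/s and distance of each of gauge, slim_gauge, ink_pot from where it was at the start of the episode below 0.03 m and angle between each of gauge, slim_gauge, ink_pot's own z axis and vertical below 0.2 rad); the robot touches nothing.
It fails at once if a setting gauge or the brown bottle is shifted by more than 30 mm or tipped by more than 0.2 rad (distance of any of gauge, slim_gauge, ink_pot from where it was at the start of the episode above 0.03 m or angle between any of gauge, slim_gauge, ink_pot's own z axis and vertical above 0.2 rad).
It also fails if it takes over 102 s, if anything falls off the work surface, if the arm or the gripper's body presses on something with over 40 N, if the wrist force passes 120 N, or if a joint passes its speed limit or range.

ROBOT

A 6-joint arm with a two-finger parallel gripper is mounted at the origin on a cart in front of the work surface, level with it; the furniture and walls round the work are solid. World frame = base frame: x ahead of the robot, y to its left, z up, the work surface at z = 0. Lengths are in m, angles in rad, forces in N, time in s.
With the tool pointing down it reaches from about 0.35 to 0.775 m from the base axis. Payload 7.3 kg.
Tool frame: the origin (TCP) lies between the finger pads; the fingertips stand robot.tcp_to_tips ahead of it and the grasp point (between the pads) lies 2 mm behind it (robot.tcp_to_tips is the distance from the TCP to the fingertips, in m); y points along the fingers, x is the direction in which the jaws open and shut, and the axes are right-handed (so a half turn about y gives the same grasp; the last joint's range is limited). The gripper opens to 92 mm and grips with 3 to 60 N. Pads are 19 mm wide; open, the fingers measure 130 mm over their backs; the gripper's body (75 mm by 190 mm) begins 47 mm behind the grasp point.
Start: joints at [-1.452, 0.342, 1.524, -0, 1.275, -0.146], TCP at [0.137, -0.507, 0.244] pointing down, gripper open.
Joint ranges: [-2.53, 2.53], [-0.77, 2.02], [0.04, 2.7], [-1, 4.14], [0.28, 2.66], [-3.11, 3.11]. Speed limits (rad/s): [2.57, 2.57, 3.14, 3.14, 3.14, 3.14].

INTERFACE

Orientations are given as [roll, pitch, yaw] about the fixed x, y, z axes, in that order (R = Rz(yaw) Ry(pitch) Rx(roll)).
In Python, from cell import status, read_camera, get_calibration, robot gives the robot as it stands.
- The arm moves only by the shell command python3 -m creep 'ROWS' [FORCE]. ROWS is JSON, a list of rows, each an object of numbers: "dx", "dy", "dz": the shift along the tool's x, y, z in m; "rx", "ry", "rz": the turn, a rotation vector about the tool's x, y, z in rad; "gripper": the opening, from 0 (shut) to 1 (fully open). A call has 1 to 20 rows; each row is the pose to reach, as a shift and turn from the pose commanded when the call began, along the tool's axes at that moment; what a row does not reach only later rows make up. A row lasts 1/8 s, in which the tool goes at most 62.5 mm and 10.7 degrees, less where a joint would pass 70% of its speed; a pose out of reach is approached as far as the arm can. A call with a gripper value outside its range is refused whole. The fingers move at their own pace and stop on an object; FORCE is the grip in N (left out, the last holds). Time passes only in rows, so rows that repeat a pose let the fingers close. It gives the time, the measured TCP pose, the force and the opening at its end, in the units of the state.
- status.observe(): the state, without advancing time (a new reading comes with each control period).
- read_camera(name): name is "scene" or "top" or "wrist"; returns (picture, depth): 420x560x3 uint8, red, green, blue; 420x560 float32, m along the optical axis (not along the pixel's ray), 0 where there is no reading.
- get_calibration(name): a dict with "fx", "fy", "cx", "cy" (pixels), "D" ([k1, k2, p1, p2, k3] as OpenCV has them; the pictures are not rectified), "xyz" and "rotation" of the camera in the world; the wrist camera has in their place "mount" (4x4, takes a point from camera to tool coordinates, whose origin is the TCP and whose axes are the tool frame's). Camera axes: x right, y down, z forward; pixel columns grow to the right and rows downward; lengths in m; the calibration is good to about 2 mm. A picture is of the moment at which its call begins: read the wrist's pose just before it. get_calibration takes no time and is no camera call.
- robot.hand_in(): hands the job in, once; it reports no verdict.
The state is a dict: "time": time; "qpos": joint angles; "qvel": joint speeds; "joint_efforts": joint torques, N m; "tool_pos": TCP position; "tool_rot": TCP orientation; "contact_force": force on the tool from outside, world axes, zero at the start; "torque": the same for the moment, N m; "opening": finger opening in m.
Only numpy, scipy, OpenCV 4.12 (cv2) and the standard library are available. Lean on these libraries where they do the work, as an engineer would, in place of code of your own. Each camera call takes 0.05 s, during which the arm holds its last target.

## Working session

There is one attempt and no reset: what is moved stays moved. The work goes in short steps, Python scripts to look and compute and a shell command to move; the robot and the scene stay as the last step left them, time stands still between calls to the robot, and variables do not carry over. Pictures are saved under pics/ and viewed, and the job is handed in when it is done.

```bash
ls; mkdir -p pics; python3 - <<'E'
from cell import status, read_camera, get_calibration, robot
import cv2, pickle
s=status.observe(); print(s); print(robot.tcp_to_tips)
for n in ("scene","top","wrist"):
    p,d=read_camera(n); c=get_calibration(n); print(n,c)
    pickle.dump((p,d,c,s),open(f"pics/{n}0.pkl","wb")); cv2.imwrite(f"pics/{n}0.png",p[:,:,::-1])
E
```

```text
pics
{'time': 0.0, 'qpos': array([-1.45198033e+00,  3.42704577e-01,  1.52501905e+00, -1.96944809e-05,
        1.27539207e+00, -1.45998976e-01]), 'qvel': array([ 0.00066914,  0.00200354,  0.00078111, -0.00090647, -0.00099705,
       -0.00142744]), 'joint_efforts': array([-1.73217118e-04, -4.31237948e+01, -2.44224787e+01,  7.18365703e-02,
        5.58960834e-02, -1.28235056e-04]), 'tool_pos': array([ 0.13737935, -0.50631143,  0.24305365]), 'tool_rot': array([-1.57059339e+00,  1.50958120e-03, -1.30597545e+00]), 'contact_force': array([ 0.18013431,  0.04687   , -0.06720012]), 'torque': array([ 0.01978264,  0.01902168, -0.02371067]), 'opening': 0.09153694877944396}
0.017
scene {'fx': 484.2108117247126, 'fy': 484.2108117247126, 'cx': 266.32307164978977, 'cy': 218.85791928436424, 'D': array([-0.15533417,  0.        ,  0.        ,  0.        ,  0.        ]), 'xyz': array([-0.07080944,  0.4308094 ,  0.54136406]), 'rotation': array([-2.16537359,  0.02352917, -2.32452773])}
top {'fx': 494.5174355333635, 'fy': 494.5174355333635, 'cx': 271.91534563721626, 'cy': 207.96681323618648, 'D': array([-0.16550068,  0.        ,  0.        ,  0.        ,  0.        ]), 'xyz': array([ 0.38005179, -0.0882185 ,  0.89446196]), 'rotation': array([-3.03170259, -0.00368008, -1.55875563])}
wrist {'fx': 355.6489775069588, 'fy': 355.6489775069588, 'cx': 279.0172272394176, 'cy': 218.34480751757866, 'D': array([0.0157453, 0.       , 0.       , 0.       , 0.       ]), 'mount': array([[ 9.99999488e-01,  3.73484195e-04, -9.40529560e-04,
        -5.38142256e-04],
       [ 1.00985645e-03, -3.08236844e-01,  9.51309113e-01,
        -1.41631064e-01],
       [ 6.53930554e-05, -9.51309576e-01, -3.08237063e-01,
         8.31172783e-02],
       [ 0.00000000e+00,  0.00000000e+00,  0.00000000e+00,
         1.00000000e+00]])}
```

View pics/top0.png

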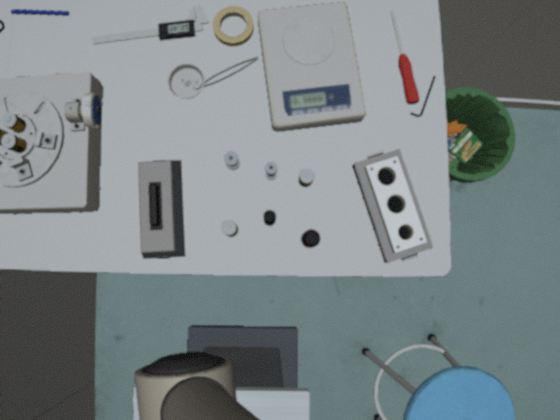

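View pics/scene0.png

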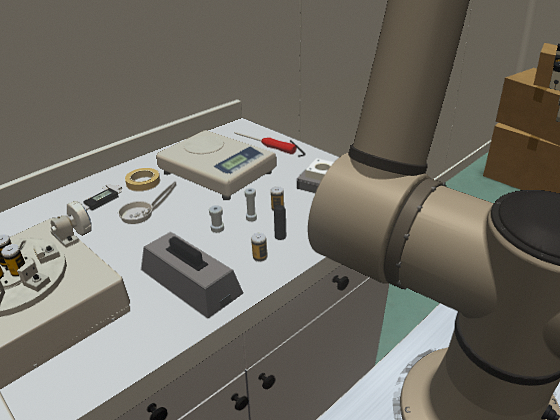

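View pics/wrist0.png

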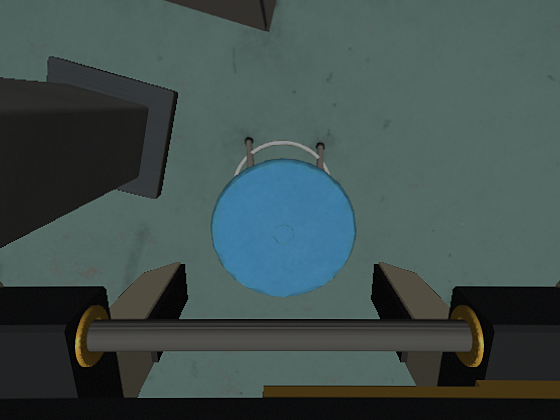

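The top view shows the cover at (160,205), the case at (392,207), with the bores at (386,176), (396,203) and (405,231). The light-topped items are at (232,160), (271,169), (306,177) and (229,228), the slim black cell at (269,217) and the brown bottle at (311,238). From the scene view, the back-left squat item (217,218) and the back-middle tall one (251,204) are the bare gauges. The cells are at scene (277,197), (280,222) and (260,246).

```bash
cat > h.py <<'E'
import numpy as np, cv2, pickle
from scipy.spatial.transform import Rotation as R
def campose(c,s=None):
    if "mount" in c:
        T=np.eye(4);T[:3,:3]=R.from_euler("xyz",s["tool_rot"]).as_matrix();T[:3,3]=s["tool_pos"]
        T=T@c["mount"]; return T[:3,:3],T[:3,3]
    return R.from_euler("xyz",c["rotation"]).as_matrix(),np.array(c["xyz"])
def K(c): return np.array([[c["fx"],0,c["cx"]],[0,c["fy"],c["cy"]],[0,0,1.]])
def plane(px,z,c,s=None):
    M,o=campose(c,s)
    u=cv2.undistortPoints(np.array(px,float).reshape(-1,1,2),K(c),c["D"]).reshape(-1,2)
    r=np.c_[u,np.ones(len(u))]@M.T
    return o+r*((z-o[2])/r[:,2])[:,None]
def proj(P,c,s=None):
    M,o=campose(c,s); P=(np.array(P,float).reshape(-1,3)-o)@M
    return cv2.projectPoints(P,np.zeros(3),np.zeros(3),K(c),c["D"])[0].reshape(-1,2)
E
python3 - <<'E'
import pickle,cv2,numpy as np
from h import *
p,d,c,s=pickle.load(open("pics/top0.pkl","rb"))
g=cv2.cvtColor(p,cv2.COLOR_RGB2GRAY)
for n,px,z in [("gauge",(232,160),.048),("sgauge",(271,169),.066),("A",(306,177),.048),("B",(229,228),.048),("slim",(269,217),.066),("ink",(311,238),.058),("w1",(386.5,176),.044),("w2",(396,203.5),.044),("w3",(405.5,231.5),.044),("cov",(156,205),.076)]:
    P=plane([px],z,c)[0]; print(n,P.round(4),"depthz",d[px[1].__int__(),px[0].__int__()].round(3))
cr=p[130:280,120:440]; cv2.imwrite("pics/topc.png",cv2.resize(cr[:,:,::-1],None,fx=2.5,fy=2.5,interpolation=cv2.INTER_CUBIC))
E
```

```text
gauge [ 0.5568 -0.0196  0.048 ] depthz 0.862
sgauge [ 0.5382 -0.0878  0.066 ] depthz 0.84
A [ 0.5283 -0.1488  0.048 ] depthz 0.856
B [ 0.438 -0.017  0.048] depthz 0.846
slim [ 0.4561 -0.0854  0.066 ] depthz 0.831
ink [ 0.422 -0.157  0.058] depthz 0.838
w1 [ 0.5331 -0.2914  0.044 ] depthz 0.883
w2 [ 0.4845 -0.3075  0.044 ] depthz 0.879
w3 [ 0.4355 -0.3238  0.044 ] depthz 0.896
cov [0.473  0.1047 0.076 ] depthz 0.825
```

View pics/topc.png

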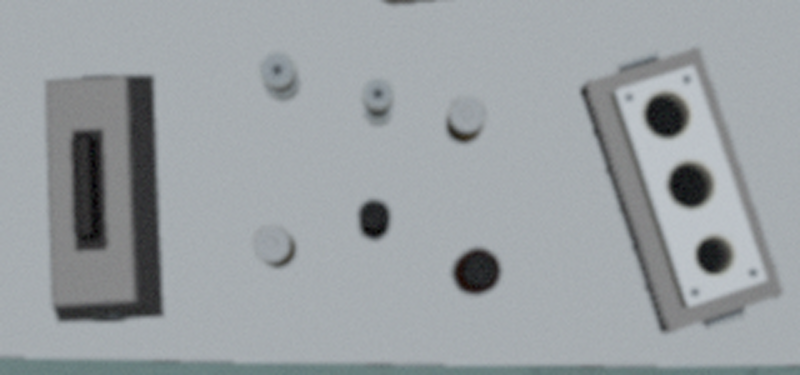

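```bash
cat >> h.py <<'E'
def goto(x,y,z,yaw):
    from cell import status
    s=status.observe(); M=R.from_euler("xyz",s["tool_rot"]).as_matrix()
    d=M.T@(np.array([x,y,z])-s["tool_pos"])
    T=R.from_euler("xyz",[-np.pi/2,0,yaw]).as_matrix()
    rv=R.from_matrix(M.T@T).as_rotvec()
    print("t",round(s["time"],2),"pos",s["tool_pos"].round(4),"rot",s["tool_rot"].round(4),"F",s["contact_force"].round(1),"open",round(s["opening"],4))
    print("d",d.round(4),"rv",rv.round(4),"rows>=",np.ceil(max(np.linalg.norm(d)/.0625,np.linalg.norm(rv)/.186)))
def snap(n,name):
    from cell import status,read_camera,get_calibration
    s=status.observe(); p,d=read_camera(n); c=get_calibration(n)
    pickle.dump((p,d,c,s),open(f"pics/{name}.pkl","wb")); cv2.imwrite(f"pics/{name}.png",p[:,:,::-1]); return p,d,c,s
E
python3 -c "
from h import *
goto(.47,-.305,.20,-1.25)"
```

```text
t 0.15 pos [ 0.1374 -0.5064  0.2432] rot [-1.5707e+00  1.2000e-03 -1.3060e+00] F [-1.1 -0.  -0. ] open 0.0921
d [-0.1073  0.0434  0.3737] rv [-0.0002 -0.056  -0.0012] rows>= 7.0
```

```bash
python3 -m creep '[{"dx":-0.015,"dy":0.006,"dz":0.053,"ry":-0.008},{"dx":-0.03,"dy":0.012,"dz":0.106,"ry":-0.016},{"dx":-0.045,"dy":0.018,"dz":0.16,"ry":-0.024},{"dx":-0.061,"dy":0.024,"dz":0.213,"ry":-0.032},{"dx":-0.076,"dy":0.031,"dz":0.266,"ry":-0.04},{"dx":-0.092,"dy":0.037,"dz":0.32,"ry":-0.048},{"dx":-0.107,"dy":0.0434,"dz":0.374,"ry":-0.056,"gripper":0.6},{"dx":-0.107,"dy":0.0434,"dz":0.374,"ry":-0.056,"gripper":0.6},{"dx":-0.107,"dy":0.0434,"dz":0.374,"ry":-0.056,"gripper":0.6}]'
python3 - <<'E'
from h import *
snap("wrist","w1"); goto(.47,-.11,.17,-1.25)
E
```

```text
t 0.2 pos [ 0.1374 -0.5065  0.2433] rot [-1.5707e+00  9.0000e-04 -1.3060e+00] F [ 0.8 -0.6 -0.7] open 0.0917
d [-0.2956  0.0736  0.4248] rv [-0.0002 -0.056  -0.0009] rows>= 9.0invalid input at $[0]: expected keys dx, dy, dz, rx, ry, rz, gripper
```

View pics/w1.png

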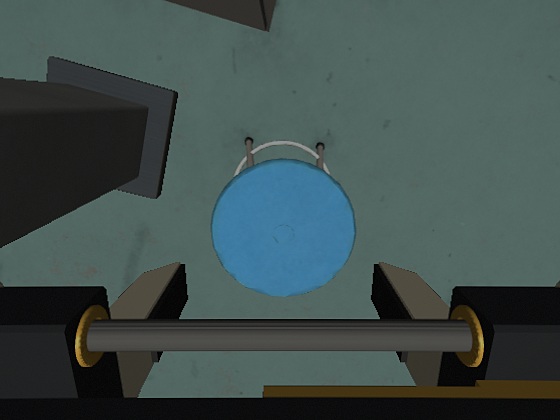

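The call was refused because every row must carry all seven keys, so the arm did not move.

```bash
python3 -m creep '[{"dx":-0.0306,"dy":0.0124,"dz":0.1068,"rx":0,"ry":-0.016,"rz":0,"gripper":0.6},{"dx":-0.0613,"dy":0.0248,"dz":0.2135,"rx":0,"ry":-0.032,"rz":0,"gripper":0.6},{"dx":-0.1073,"dy":0.0434,"dz":0.3737,"rx":0,"ry":-0.056,"rz":0,"gripper":0.6},{"dx":-0.1073,"dy":0.0434,"dz":0.3737,"rx":0,"ry":-0.056,"rz":0,"gripper":0.6},{"dx":-0.1073,"dy":0.0434,"dz":0.3737,"rx":0,"ry":-0.056,"rz":0,"gripper":0.6},{"dx":-0.1073,"dy":0.0434,"dz":0.3737,"rx":0,"ry":-0.056,"rz":0,"gripper":0.6},{"dx":-0.1073,"dy":0.0434,"dz":0.3737,"rx":0,"ry":-0.056,"rz":0,"gripper":0.6},{"dx":-0.1073,"dy":0.0434,"dz":0.3737,"rx":0,"ry":-0.056,"rz":0,"gripper":0.6},{"dx":-0.1073,"dy":0.0434,"dz":0.3737,"rx":0,"ry":-0.056,"rz":0,"gripper":0.6},{"dx":-0.1073,"dy":0.0434,"dz":0.3737,"rx":0,"ry":-0.056,"rz":0,"gripper":0.6}]'
python3 - <<'E'
from h import *
snap("wrist","w2"); goto(.47,-.11,.17,-1.25)
E
```

```text
time: 1.45
tool_pos: [0.4689, -0.3065, 0.2007]
tool_rot: [-1.571, -0.001, -1.252]
contact_force: [-0.1, -0.4, 0.5]
opening: 0.0548
t 1.5 pos [ 0.4691 -0.3064  0.2007] rot [-1.5707e+00 -5.0000e-04 -1.2521e+00] F [0.1 0.1 0.3] open 0.0551
d [-0.1863  0.0306  0.0624] rv [-0.     -0.0021  0.0005] rows>= 4.0
```

View pics/w2.png

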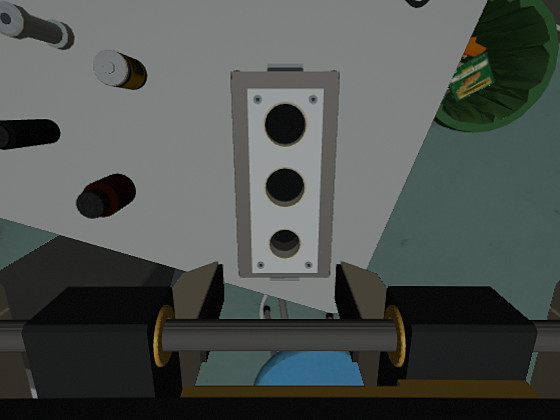

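The wrist view shows the case squarely in line with the tool. The two wide bores are at (285,124) and (285,187), and the narrow bore is at (285,243). Next I'll measure the rims.

```bash
python3 - <<'E'
from h import *
p,d,c,s=pickle.load(open("pics/w2.pkl","rb"))
hsv=cv2.cvtColor(p,cv2.COLOR_RGB2HSV); 
print(p[150,285],p[108,285],p[145,285],p[205,285],p[250,285])
g=p.min(2)
m=((g<135)).astype(np.uint8)
P=[]
for (u,v) in [(285,124),(285,187),(285,243)]:
    n,l,st,ce=cv2.connectedComponentsWithStats(m[v-30:v+30,u-30:u+30])
    k=l[30,30]; cs,_=cv2.findContours((l==k).astype(np.uint8),cv2.RETR_EXTERNAL,cv2.CHAIN_APPROX_NONE)
    q=cs[0].reshape(-1,2)+[u-30,v-30]
    W=plane(q,.044,c,s)[:,:2].astype(np.float32)
    (x,y),r=cv2.minEnclosingCircle(W)
    e=cv2.fitEllipse(W*1000); print((x,y),2*r*1000,[np.round(a,1) for a in e]); P.append([e[0][0]/1000,e[0][1]/1000])
P=np.array(P); dd=P[0]-P[2]; print("yaw",np.arctan2(dd[1],dd[0]),np.linalg.norm(dd),P.mean(0))
E
python3 -m creep '[{"dx":-0.062,"dy":0.01,"dz":0.0207,"rx":0,"ry":0,"rz":0,"gripper":0.55},{"dx":-0.124,"dy":0.02,"dz":0.0414,"rx":0,"ry":0,"rz":0,"gripper":0.55},{"dx":-0.186,"dy":0.03,"dz":0.062,"rx":0,"ry":0,"rz":0,"gripper":0.55},{"dx":-0.186,"dy":0.03,"dz":0.062,"rx":0,"ry":0,"rz":0,"gripper":0.55},{"dx":-0.186,"dy":0.03,"dz":0.062,"rx":0,"ry":0,"rz":0,"gripper":0.55},{"dx":-0.186,"dy":0.03,"dz":0.062,"rx":0,"ry":0,"rz":0,"gripper":0.55}]'
python3 - <<'E'
from h import *
snap("wrist","w3")
E
```

```text
[150 154 155] [12 13 15] [79 74 64] [73 70 60] [35 35 34]
(0.5334427356719971, -0.2894703149795532) 36.16655617952347 [array([ 533.5, -289.5]), array([34.7, 35.3]), np.float64(22.5)]
(0.4837399125099182, -0.305841326713562) 36.26396879553795 [array([ 484.2, -305.8]), array([34.4, 35.2]), np.float64(16.3)]
(0.43475449085235596, -0.32219013571739197) 29.992850497364998 [array([ 434.8, -322.2]), array([28.1, 28.9]), np.float64(26.7)]
yaw 0.3197502777398663 0.10399400765055145 [ 0.48414717 -0.30579409]
time: 2.25
tool_pos: [0.4706, -0.111, 0.1707]
tool_rot: [-1.57, -0.001, -1.252]
contact_force: [-0.3, -0.2, 0.4]
opening: 0.0506
```

View pics/w3.png

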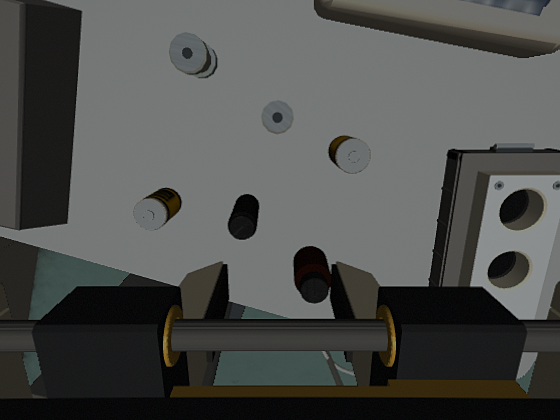

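Wrist view: cell A's top is at (353,155), cell B's at (151,215), and the slim cell's top is at the lower end of the dark blob at about (242,228). The gauges, with a dark centre on top, are at (187,53) and (278,117), and the bottle is at (313,285).

```bash
python3 - <<'E'
from h import *
p,d,c,s=pickle.load(open("pics/w3.pkl","rb"))
g=p.astype(int)
for n,(u,v) in {"A":(353,155),"B":(151,215)}.items():
    w=p[v-26:v+26,u-26:u+26].astype(int); print(n,w[26,26],p[v-40,u+40])
    m=(w.min(2)>150).astype(np.uint8); m=cv2.morphologyEx(m,cv2.MORPH_CLOSE,np.ones((7,7)))
    k,l,st,ce=cv2.connectedComponentsWithStats(m); print(st)
    cs,_=cv2.findContours((l==l[26,26]).astype(np.uint8),cv2.RETR_EXTERNAL,cv2.CHAIN_APPROX_NONE)
    q=cs[0].reshape(-1,2)+[u-26,v-26]; W=plane(q,.048,c,s)[:,:2].astype(np.float32)
    e=cv2.fitEllipse(W*1000); print([np.round(a,1) for a in e])
# slim silhouette
u,v=242,217
w=p[v-40:v+40,u-40:u+40].astype(int); m=(w.max(2)<75).astype(np.uint8)
k,l,st,ce=cv2.connectedComponentsWithStats(m); 
cs,_=cv2.findContours((l==l[40,40]).astype(np.uint8),cv2.RETR_EXTERNAL,cv2.CHAIN_APPROX_NONE)
q=cs[0].reshape(-1,2)+[u-40,v-40]; print("slim bbox",q.min(0),q.max(0))
low=q[q[:,1]>q[:,1].max()-14]; W=plane(low,.066,c,s)[:,:2].astype(np.float32)
from scipy.optimize import least_squares
f=least_squares(lambda a:np.hypot(*(W-a).T)-.011,W.mean(0)+[.005,0]); print("slim top",f.x,np.abs(f.fun).max())
hi=q[q[:,1]<q[:,1].min()+10]; W=plane(hi,.0,c,s)[:,:2]
f=least_squares(lambda a:np.hypot(*(W-a).T)-.011,W.mean(0)-[.005,0]); print("slim base",f.x,np.abs(f.fun).max())
a=cv2.resize(p[110:300,110:390,::-1],None,fx=2.8,fy=2.8,interpolation=cv2.INTER_CUBIC); cv2.imwrite("pics/w3c.png",cv2.convertScaleAbs(a,alpha=1.5,beta=20))
goto(.528,-.149,.10,-1.25)
E
```

```text
A [108 111 112] [116 120 119]
[[   0    0   52   52 2704]]
[array([ 531.5, -147.3]), array([42.9, 45.8]), np.float64(157.1)]
B [108 111 112] [117 120 119]
[[   0    0   52   52 2704]]
[array([439.1, -15.5]), array([45., 51.]), np.float64(73.5)]
slim bbox [228 194] [258 239]
slim top [ 0.46044897 -0.08486824] 0.0008837129724017703
slim base [ 0.45549302 -0.08429535] 0.0006492236689573782
t 2.3 pos [ 0.4705 -0.111   0.1706] rot [-1.5702e+00 -1.0000e-03 -1.2521e+00] F [-0.   0.1  0. ] open 0.0502
d [0.054  0.0707 0.0426] rv [-0.0006 -0.0021  0.001 ] rows>= 2.0
```

View pics/w3c.png

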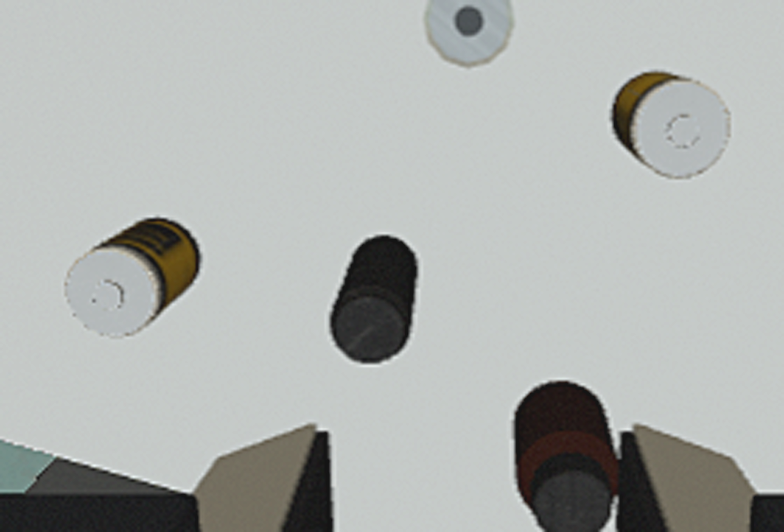

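```bash
python3 - <<'E'
from h import *
p,d,c,s=pickle.load(open("pics/w3.pkl","rb"))
for n,q,z in [("A",(353.2,155.5),.048),("B",(150.4,213.7),.048),("slim",(242,227),.066),("g",(277.5,117),.066),("ink",(313.5,289),.058)]: 
    P=plane([q],z,c,s)[0]; print(n,P.round(4))
E
```

```text
A [ 0.5316 -0.1478  0.048 ]
B [ 0.4404 -0.0151  0.048 ]
slim [ 0.4588 -0.0856  0.066 ]
g [ 0.5407 -0.0861  0.066 ]
ink [ 0.4233 -0.1551  0.058 ]
```

```bash
python3 -c "
from h import *
goto(.5316,-.1478,.095,-1.251)"
```

```text
t 2.3 pos [ 0.4705 -0.111   0.1706] rot [-1.5702e+00 -1.0000e-03 -1.2521e+00] F [-0.   0.1  0. ] open 0.0502
d [0.054  0.0757 0.0464] rv [-0.0006 -0.0011  0.001 ] rows>= 2.0
```

```bash
python3 -m creep '[{"dx":0.027,"dy":0.035,"dz":0.023,"rx":0,"ry":0,"rz":0,"gripper":0.55},{"dx":0.054,"dy":0.0757,"dz":0.0464,"rx":0,"ry":0,"rz":0,"gripper":0.55},{"dx":0.054,"dy":0.0757,"dz":0.0464,"rx":0,"ry":0,"rz":0,"gripper":0.55},{"dx":0.054,"dy":0.0757,"dz":0.0464,"rx":0,"ry":0,"rz":0,"gripper":0.55},{"dx":0.054,"dy":0.0757,"dz":0.0464,"rx":0,"ry":0,"rz":0,"gripper":0.55}]'
python3 - <<'E'
from h import *
p,d,c,s=snap("wrist","w4"); goto(.5316,-.1478,.045,-1.251)
print(proj([s["tool_pos"]],c,s))
E
```

```text
time: 2.92
tool_pos: [0.5314, -0.1462, 0.0963]
tool_rot: [-1.569, -0.002, -1.25]
contact_force: [0.8, -0.0, 0.2]
opening: 0.0504
t 2.98 pos [ 0.5315 -0.1461  0.0965] rot [-1.5686 -0.002  -1.2501] F [-0.4  0.   0.1] open 0.0505
d [ 0.0016  0.0515 -0.0005] rv [-0.0021  0.0009  0.002 ] rows>= 1.0
[[280.61870928 297.03231284]]
```

View pics/w4.png

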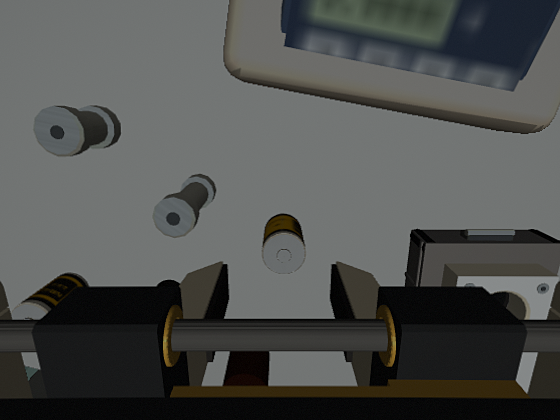

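```bash
python3 - <<'E'
from h import *
p,d,c,s=pickle.load(open("pics/w4.pkl","rb"))
print(plane([(284.5,253.5)],.048,c,s))
goto(.5316,-.1478,.0455,-1.251)
E
```

```text
[[ 0.53240009 -0.14851412  0.048     ]]
t 2.98 pos [ 0.5315 -0.1461  0.0965] rot [-1.5686 -0.002  -1.2501] F [-0.4  0.   0.1] open 0.0505
d [ 0.0016  0.051  -0.0005] rv [-0.0021  0.0009  0.002 ] rows>= 1.0
```

```bash
python3 -m creep '[{"dx":0.002,"dy":0.025,"dz":0,"rx":-0.002,"ry":0,"rz":0.002,"gripper":0.55},{"dx":0.002,"dy":0.051,"dz":0,"rx":-0.002,"ry":0,"rz":0.002,"gripper":0.55},{"dx":0.002,"dy":0.051,"dz":0,"rx":-0.002,"ry":0,"rz":0.002,"gripper":0.55},{"dx":0.002,"dy":0.051,"dz":0,"rx":-0.002,"ry":0,"rz":0.002,"gripper":0.2},{"dx":0.002,"dy":0.051,"dz":0,"rx":-0.002,"ry":0,"rz":0.002,"gripper":0.2},{"dx":0.002,"dy":0.051,"dz":0,"rx":-0.002,"ry":0,"rz":0.002,"gripper":0.2},{"dx":0.002,"dy":0.051,"dz":0,"rx":-0.002,"ry":0,"rz":0.002,"gripper":0.2},{"dx":0.002,"dy":0.051,"dz":0,"rx":-0.002,"ry":0,"rz":0.002,"gripper":0.2}]' 20
python3 - <<'E'
from h import *
p,d,c,s=snap("wrist","w5"); goto(.5335,-.2895,.145,-1.251)
E
```

```text
time: 3.98
tool_pos: [0.5325, -0.1481, 0.0445]
tool_rot: [-1.572, 0.001, -1.25]
contact_force: [-0.4, 0.1, 6.6]
opening: 0.0253
t 4.03 pos [ 0.5324 -0.1481  0.0445] rot [-1.5716e+00  8.0000e-04 -1.2500e+00] F [-0.7  0.4  5.2] open 0.0254
d [ 0.1345 -0.1006 -0.0437] rv [ 0.0008  0.001  -0.0008] rows>= 3.0
```

View pics/w5.png

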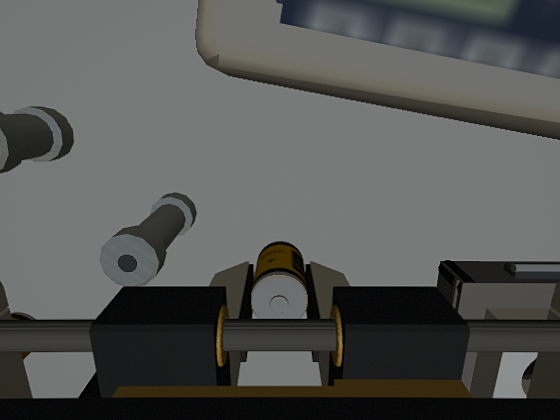

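```bash
python3 - <<'E'
from h import *
p,d,c,s=pickle.load(open("pics/w5.pkl","rb"))
P=plane([(279.3,296.5)],.048,c,s)[0]; M=R.from_euler("xyz",s["tool_rot"]).as_matrix()
print(P,M.T@(P-s["tool_pos"]))
E
python3 -m creep '[{"dx":0,"dy":-0.05,"dz":0,"rx":0,"ry":0,"rz":0,"gripper":0.2},{"dx":0,"dy":-0.1,"dz":0,"rx":0,"ry":0,"rz":0,"gripper":0.2},{"dx":0.05,"dy":-0.1,"dz":-0.0163,"rx":0,"ry":0,"rz":0,"gripper":0.2},{"dx":0.1,"dy":-0.1,"dz":-0.0325,"rx":0,"ry":0,"rz":0,"gripper":0.2},{"dx":0.1345,"dy":-0.1,"dz":-0.0437,"rx":0,"ry":0.001,"rz":0,"gripper":0.2},{"dx":0.1345,"dy":-0.1,"dz":-0.0437,"rx":0,"ry":0.001,"rz":0,"gripper":0.2},{"dx":0.1345,"dy":-0.1,"dz":-0.0437,"rx":0,"ry":0.001,"rz":0,"gripper":0.2},{"dx":0.1345,"dy":-0.1,"dz":-0.0437,"rx":0,"ry":0.001,"rz":0,"gripper":0.2}]'
python3 - <<'E'
from h import *
p,d,c,s=snap("wrist","w6"); goto(.5335,-.2895,.1,-1.251)
E
```

```text
[ 0.53447953 -0.14676149  0.048     ] [-0.00059562 -0.00350982  0.00232499]
time: 5.03
tool_pos: [0.5331, -0.2881, 0.1434]
tool_rot: [-1.573, 0.003, -1.25]
contact_force: [0.3, 0.3, -1.2]
opening: 0.0248
t 5.08 pos [ 0.5332 -0.2882  0.1435] rot [-1.573   0.0023 -1.2496] F [ 0.5  0.3 -0.8] open 0.0249
d [ 0.0014  0.0435 -0.0001] rv [ 0.0022  0.0014 -0.0023] rows>= 1.0
```

View pics/w6.png

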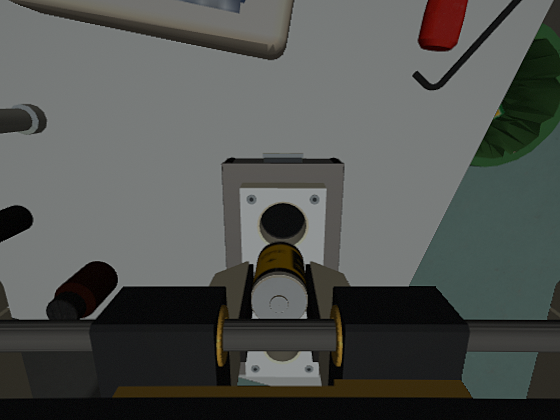

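```bash
cat >> h.py <<'E'
def bore(f,u,v,z=.044,r=32,thr=135):
    p,d,c,s=pickle.load(open(f,"rb")); m=(p.min(2)<thr).astype(np.uint8)
    n,l,st,ce=cv2.connectedComponentsWithStats(m[v-r:v+r,u-r:u+r])
    cs,_=cv2.findContours((l==l[r,r]).astype(np.uint8),cv2.RETR_EXTERNAL,cv2.CHAIN_APPROX_NONE)
    q=max(cs,key=len).reshape(-1,2)+[u-r,v-r]; W=plane(q,z,c,s)[:,:2].astype(np.float32)
    print([np.round(a,1) for a in cv2.fitEllipse(W*1000)])
E
python3 - <<'E'
from h import *
for r in (24,):
  for t in (100,120,135): bore("pics/w6.pkl",283,222,r=r,thr=t)
E
```

```text
[array([ 533.3, -289.4]), array([32.9, 34. ]), np.float64(49.2)]
[array([ 533.6, -289.3]), array([33.7, 34.7]), np.float64(44.4)]
[array([ 533.5, -289.4]), array([34.3, 35.7]), np.float64(23.5)]
```

```bash
python3 -m creep '[{"dx":0.0014,"dy":0.03,"dz":-0.001,"rx":0.002,"ry":0.001,"rz":-0.002,"gripper":0.2},{"dx":0.0014,"dy":0.05,"dz":-0.001,"rx":0.002,"ry":0.001,"rz":-0.002,"gripper":0.2},{"dx":0.0014,"dy":0.065,"dz":-0.001,"rx":0.002,"ry":0.001,"rz":-0.002,"gripper":0.2},{"dx":0.0014,"dy":0.0755,"dz":-0.001,"rx":0.002,"ry":0.001,"rz":-0.002,"gripper":0.2},{"dx":0.0014,"dy":0.0755,"dz":-0.001,"rx":0.002,"ry":0.001,"rz":-0.002,"gripper":0.2},{"dx":0.0014,"dy":0.0755,"dz":-0.001,"rx":0.002,"ry":0.001,"rz":-0.002,"gripper":0.2}]'
```

```text
time: 5.82
tool_pos: [0.5327, -0.2911, 0.0685]
tool_rot: [-1.57, -0.001, -1.252]
contact_force: [-1.1, 0.4, -0.5]
opening: 0.0249
```

```bash
python3 -m creep '[{"dx":-0.001,"dy":0.001,"dz":0,"rx":0,"ry":0,"rz":0,"gripper":0.2},{"dx":-0.001,"dy":0.001,"dz":0,"rx":0,"ry":0,"rz":0,"gripper":0.55},{"dx":-0.001,"dy":0.001,"dz":0,"rx":0,"ry":0,"rz":0,"gripper":0.55},{"dx":-0.001,"dy":0.001,"dz":0,"rx":0,"ry":0,"rz":0,"gripper":0.55},{"dx":-0.001,"dy":0.001,"dz":0,"rx":0,"ry":0,"rz":0,"gripper":0.55},{"dx":-0.001,"dy":-0.05,"dz":0,"rx":0,"ry":0,"rz":0,"gripper":0.55},{"dx":-0.001,"dy":-0.1,"dz":0,"rx":0,"ry":0,"rz":0,"gripper":0.55},{"dx":-0.001,"dy":-0.1,"dz":0,"rx":0,"ry":0,"rz":0,"gripper":0.55},{"dx":-0.001,"dy":-0.1,"dz":0,"rx":0,"ry":0,"rz":0,"gripper":0.55}]'
python3 - <<'E'
from h import *
p,d,c,s=snap("wrist","w7"); goto(.4404,-.0151,.12,-1.251)
E
```

```text
time: 6.95
tool_pos: [0.5317, -0.2897, 0.1675]
tool_rot: [-1.571, 0.0, -1.252]
contact_force: [0.8, -1.0, -0.2]
opening: 0.0505
t 7.0 pos [ 0.5314 -0.2895  0.1667] rot [-1.5722  0.0018 -1.252 ] F [ 0.5  0.3 -0.5] open 0.051
d [-0.289   0.0472 -0.0004] rv [ 0.0014 -0.001  -0.0018] rows>= 5.0
```

View pics/w7.png

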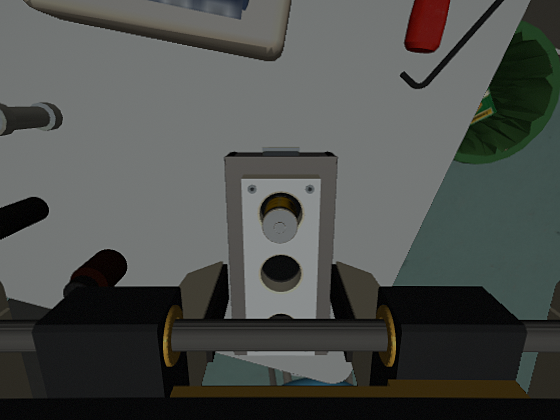

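Cell A stands in the far well, with its top at (281,225). Next is cell B.

```bash
python3 -c "
from h import *
p,d,c,s=pickle.load(open('pics/w7.pkl','rb')); print(plane([(280.8,225)],.070,c,s))"
python3 -m creep '[{"dx":-0.058,"dy":0.009,"dz":0,"rx":0.001,"ry":-0.001,"rz":-0.001,"gripper":0.55},{"dx":-0.116,"dy":0.018,"dz":0,"rx":0.001,"ry":-0.001,"rz":-0.001,"gripper":0.55},{"dx":-0.174,"dy":0.027,"dz":0,"rx":0.001,"ry":-0.001,"rz":-0.001,"gripper":0.55},{"dx":-0.232,"dy":0.037,"dz":0,"rx":0.001,"ry":-0.001,"rz":-0.001,"gripper":0.55},{"dx":-0.289,"dy":0.0472,"dz":-0.0004,"rx":0.001,"ry":-0.001,"rz":-0.001,"gripper":0.55},{"dx":-0.289,"dy":0.072,"dz":-0.0004,"rx":0.001,"ry":-0.001,"rz":-0.001,"gripper":0.55},{"dx":-0.289,"dy":0.072,"dz":-0.0004,"rx":0.001,"ry":-0.001,"rz":-0.001,"gripper":0.55},{"dx":-0.289,"dy":0.072,"dz":-0.0004,"rx":0.001,"ry":-0.001,"rz":-0.001,"gripper":0.55}]'
python3 - <<'E'
from h import *
p,d,c,s=snap("wrist","w8"); goto(.4404,-.0151,.045,-1.251)
E
```

```text
[[ 0.53248359 -0.28990315  0.07      ]]
time: 8.0
tool_pos: [0.4413, -0.0161, 0.0959]
tool_rot: [-1.57, -0.001, -1.252]
contact_force: [-0.0, -0.2, 0.1]
opening: 0.0506
t 8.05 pos [ 0.4416 -0.0163  0.0962] rot [-1.5696e+00 -1.3000e-03 -1.2521e+00] F [-0.3  0.5 -0.1] open 0.0505
d [-0.0015  0.0512 -0.0008] rv [-0.0012 -0.0011  0.0013] rows>= 1.0
```

View pics/w8.png

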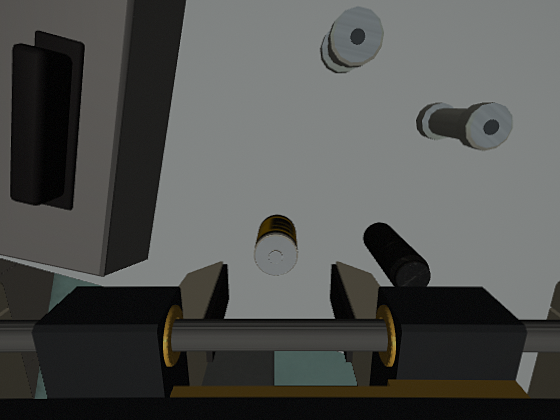

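```bash
python3 -c "
from h import *
p,d,c,s=pickle.load(open('pics/w8.pkl','rb')); print(plane([(276.2,254)],.048,c,s))"
python3 -m creep '[{"dx":-0.0015,"dy":0.025,"dz":-0.0005,"rx":-0.001,"ry":-0.001,"rz":0.001,"gripper":0.55},{"dx":-0.0015,"dy":0.051,"dz":-0.0005,"rx":-0.001,"ry":-0.001,"rz":0.001,"gripper":0.55},{"dx":-0.0015,"dy":0.051,"dz":-0.0005,"rx":-0.001,"ry":-0.001,"rz":0.001,"gripper":0.55},{"dx":-0.0015,"dy":0.051,"dz":-0.0005,"rx":-0.001,"ry":-0.001,"rz":0.001,"gripper":0.2},{"dx":-0.0015,"dy":0.051,"dz":-0.0005,"rx":-0.001,"ry":-0.001,"rz":0.001,"gripper":0.2},{"dx":-0.0015,"dy":0.051,"dz":-0.0005,"rx":-0.001,"ry":-0.001,"rz":0.001,"gripper":0.2},{"dx":-0.0015,"dy":0.051,"dz":-0.0005,"rx":-0.001,"ry":-0.001,"rz":0.001,"gripper":0.2},{"dx":-0.0015,"dy":0.051,"dz":-0.0005,"rx":-0.001,"ry":-0.001,"rz":0.001,"gripper":0.2}]'
python3 - <<'E'
from h import *
goto(.4842,-.3058,.15,-1.251)
E
```

```text
[[ 0.44063646 -0.01382851  0.048     ]]
time: 9.05
tool_pos: [0.4408, -0.0145, 0.0455]
tool_rot: [-1.569, -0.001, -1.25]
contact_force: [-0.5, 0.4, 7.3]
opening: 0.0251
t 9.05 pos [ 0.4408 -0.0145  0.0455] rot [-1.5694e+00 -9.0000e-04 -1.2499e+00] F [-0.5  0.4  7.3] open 0.0251
d [ 0.2902 -0.1043 -0.0506] rv [-0.0014  0.0011  0.0009] rows>= 5.0
```

```bash
python3 -m creep '[{"dx":0,"dy":-0.05,"dz":0,"rx":-0.001,"ry":0.001,"rz":0.001,"gripper":0.2},{"dx":0,"dy":-0.1,"dz":0,"rx":-0.001,"ry":0.001,"rz":0.001,"gripper":0.2},{"dx":0.058,"dy":-0.104,"dz":-0.01,"rx":-0.001,"ry":0.001,"rz":0.001,"gripper":0.2},{"dx":0.116,"dy":-0.104,"dz":-0.02,"rx":-0.001,"ry":0.001,"rz":0.001,"gripper":0.2},{"dx":0.174,"dy":-0.104,"dz":-0.03,"rx":-0.001,"ry":0.001,"rz":0.001,"gripper":0.2},{"dx":0.232,"dy":-0.104,"dz":-0.04,"rx":-0.001,"ry":0.001,"rz":0.001,"gripper":0.2},{"dx":0.29,"dy":-0.104,"dz":-0.0506,"rx":-0.001,"ry":0.001,"rz":0.001,"gripper":0.2},{"dx":0.29,"dy":-0.104,"dz":-0.0506,"rx":-0.001,"ry":0.001,"rz":0.001,"gripper":0.2},{"dx":0.29,"dy":-0.104,"dz":-0.0506,"rx":-0.001,"ry":0.001,"rz":0.001,"gripper":0.2},{"dx":0.29,"dy":-0.104,"dz":-0.0506,"rx":-0.001,"ry":0.001,"rz":0.001,"gripper":0.2}]'
python3 - <<'E'
from h import *
p,d,c,s=snap("wrist","w9"); goto(.4842,-.3058,.0675,-1.251)
E
```

```text
time: 10.3
tool_pos: [0.4835, -0.3041, 0.1489]
tool_rot: [-1.572, 0.002, -1.25]
contact_force: [-0.5, -0.0, -1.0]
opening: 0.0248
t 10.35 pos [ 0.4837 -0.3042  0.149 ] rot [-1.5720e+00  1.4000e-03 -1.2494e+00] F [ 0.2 -0.1 -1. ] open 0.0249
d [0.0018 0.0815 0.0001] rv [ 0.0012  0.0016 -0.0014] rows>= 2.0
```

View pics/w9.png

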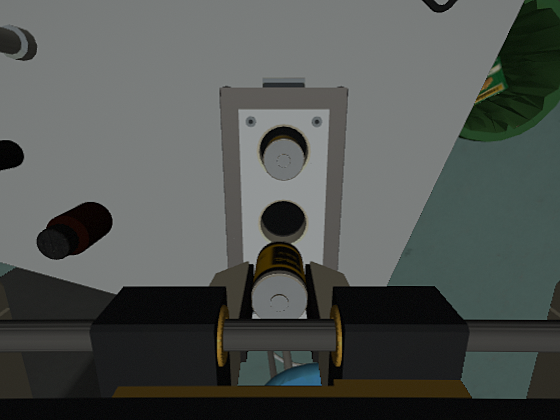

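```bash
python3 -c "
from h import *
bore('pics/w9.pkl',283,220,r=26,thr=120)"
python3 -m creep '[{"dx":0.0012,"dy":0.03,"dz":-0.0005,"rx":0.001,"ry":0.001,"rz":-0.001,"gripper":0.2},{"dx":0.0012,"dy":0.055,"dz":-0.0005,"rx":0.001,"ry":0.001,"rz":-0.001,"gripper":0.2},{"dx":0.0012,"dy":0.07,"dz":-0.0005,"rx":0.001,"ry":0.001,"rz":-0.001,"gripper":0.2},{"dx":0.0012,"dy":0.081,"dz":-0.0005,"rx":0.001,"ry":0.001,"rz":-0.001,"gripper":0.2},{"dx":0.0012,"dy":0.081,"dz":-0.0005,"rx":0.001,"ry":0.001,"rz":-0.001,"gripper":0.2},{"dx":0.0012,"dy":0.081,"dz":-0.0005,"rx":0.001,"ry":0.001,"rz":-0.001,"gripper":0.2}]'
```

```text
[array([ 483.4, -305.7]), array([33.9, 36.3]), np.float64(86.0)]
time: 11.1
tool_pos: [0.4838, -0.3069, 0.0684]
tool_rot: [-1.57, -0.001, -1.252]
contact_force: [0.3, 0.2, -0.3]
opening: 0.025
```

```bash
python3 -m creep '[{"dx":-0.001,"dy":0.001,"dz":0,"rx":0,"ry":0,"rz":0,"gripper":0.2},{"dx":-0.001,"dy":0.001,"dz":0,"rx":0,"ry":0,"rz":0,"gripper":0.55},{"dx":-0.001,"dy":0.001,"dz":0,"rx":0,"ry":0,"rz":0,"gripper":0.55},{"dx":-0.001,"dy":0.001,"dz":0,"rx":0,"ry":0,"rz":0,"gripper":0.55},{"dx":-0.001,"dy":0.001,"dz":0,"rx":0,"ry":0,"rz":0,"gripper":0.55},{"dx":-0.001,"dy":-0.05,"dz":0,"rx":0,"ry":0,"rz":0,"gripper":0.55},{"dx":-0.001,"dy":-0.1,"dz":0,"rx":0,"ry":0,"rz":0,"gripper":0.55},{"dx":-0.001,"dy":-0.1,"dz":0,"rx":0,"ry":0,"rz":0,"gripper":0.55},{"dx":-0.001,"dy":-0.1,"dz":0,"rx":0,"ry":0,"rz":0,"gripper":0.55}]'
python3 - <<'E'
from h import *
p,d,c,s=snap("wrist","w10"); goto(.4588,-.0856,.115,-1.251)
E
```

```text
time: 12.22
tool_pos: [0.4828, -0.3056, 0.1675]
tool_rot: [-1.571, 0.0, -1.252]
contact_force: [0.8, 0.2, -0.6]
opening: 0.0502
t 12.28 pos [ 0.4826 -0.3054  0.1668] rot [-1.5719  0.0017 -1.252 ] F [-0.2  0.8 -0.6] open 0.0503
d [-0.2161  0.0521  0.0464] rv [ 0.0011 -0.001  -0.0017] rows>= 4.0
```

View pics/w10.png

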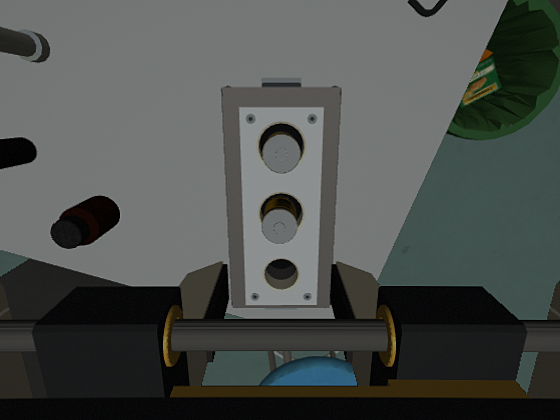

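Both squat cells stand upright in the two wide wells, with tops at (282,153) and (279,226). The narrow bore at (281,273) is empty. Next is the slim cell.

```bash
python3 -m creep '[{"dx":-0.055,"dy":0.0,"dz":0.012,"rx":0.001,"ry":-0.001,"rz":-0.001,"gripper":0.5},{"dx":-0.11,"dy":0.0,"dz":0.024,"rx":0.001,"ry":-0.001,"rz":-0.001,"gripper":0.5},{"dx":-0.165,"dy":0.02,"dz":0.036,"rx":0.001,"ry":-0.001,"rz":-0.001,"gripper":0.5},{"dx":-0.2161,"dy":0.052,"dz":0.0464,"rx":0.001,"ry":-0.001,"rz":-0.001,"gripper":0.5},{"dx":-0.2161,"dy":0.052,"dz":0.0464,"rx":0.001,"ry":-0.001,"rz":-0.001,"gripper":0.5},{"dx":-0.2161,"dy":0.052,"dz":0.0464,"rx":0.001,"ry":-0.001,"rz":-0.001,"gripper":0.5},{"dx":-0.2161,"dy":0.052,"dz":0.0464,"rx":0.001,"ry":-0.001,"rz":-0.001,"gripper":0.5}]'
python3 - <<'E'
from h import *
p,d,c,s=snap("wrist","w11"); goto(.4588,-.0856,.063,-1.251)
E
```

```text
time: 13.15
tool_pos: [0.4601, -0.0873, 0.1161]
tool_rot: [-1.569, -0.002, -1.252]
contact_force: [-0.9, -0.3, 0.2]
opening: 0.046
t 13.2 pos [ 0.46   -0.0873  0.1162] rot [-1.569  -0.0019 -1.2526] F [ 0.2 -0.1  0. ] open 0.0457
d [-0.0021  0.0532 -0.0007] rv [-0.0018 -0.0016  0.0019] rows>= 1.0
```

View pics/w11.png

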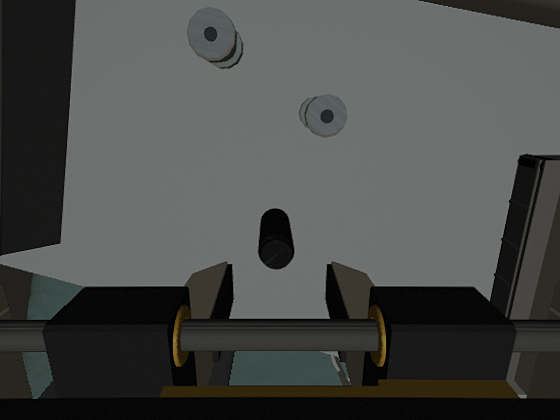

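```bash
python3 -c "
from h import *
p,d,c,s=pickle.load(open('pics/w11.pkl','rb')); print(plane([(276.4,252.5)],.066,c,s))"
python3 -m creep '[{"dx":-0.002,"dy":0.025,"dz":-0.0005,"rx":-0.002,"ry":-0.001,"rz":0.002,"gripper":0.5},{"dx":-0.002,"dy":0.0525,"dz":-0.0005,"rx":-0.002,"ry":-0.001,"rz":0.002,"gripper":0.5},{"dx":-0.002,"dy":0.0525,"dz":-0.0005,"rx":-0.002,"ry":-0.001,"rz":0.002,"gripper":0.5},{"dx":-0.002,"dy":0.0525,"dz":-0.0005,"rx":-0.002,"ry":-0.001,"rz":0.002,"gripper":0.15},{"dx":-0.002,"dy":0.0525,"dz":-0.0005,"rx":-0.002,"ry":-0.001,"rz":0.002,"gripper":0.15},{"dx":-0.002,"dy":0.0525,"dz":-0.0005,"rx":-0.002,"ry":-0.001,"rz":0.002,"gripper":0.15},{"dx":-0.002,"dy":0.0525,"dz":-0.0005,"rx":-0.002,"ry":-0.001,"rz":0.002,"gripper":0.15},{"dx":-0.002,"dy":0.0525,"dz":-0.0005,"rx":-0.002,"ry":-0.001,"rz":0.002,"gripper":0.15}]'
python3 - <<'E'
from h import *
p,d,c,s=snap("wrist","w12"); goto(.4348,-.3222,.17,-1.251)
bore('pics/w10.pkl',281,273,r=22,thr=120)
E
```

```text
[[ 0.45948982 -0.08512857  0.066     ]]
time: 14.2
tool_pos: [0.459, -0.0846, 0.0641]
tool_rot: [-1.57, -0.0, -1.25]
contact_force: [-0.3, -0.6, 5.3]
opening: 0.0207
t 14.25 pos [ 0.459  -0.0846  0.0641] rot [-1.5705e+00 -2.0000e-04 -1.2499e+00] F [0.1 0.2 6.1] open 0.0211
d [ 0.2179 -0.1059 -0.0979] rv [-0.0003  0.0011  0.0002] rows>= 5.0
[array([ 434.8, -322.1]), array([27.8, 28.6]), np.float64(21.7)]
```

View pics/w12.png

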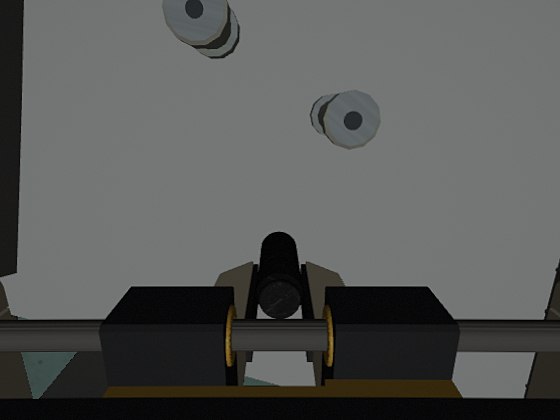

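```bash
python3 -m creep '[{"dx":0,"dy":-0.055,"dz":0,"rx":0,"ry":0.001,"rz":0,"gripper":0.15},{"dx":0,"dy":-0.106,"dz":0,"rx":0,"ry":0.001,"rz":0,"gripper":0.15},{"dx":0.055,"dy":-0.106,"dz":-0.0245,"rx":0,"ry":0.001,"rz":0,"gripper":0.15},{"dx":0.11,"dy":-0.106,"dz":-0.049,"rx":0,"ry":0.001,"rz":0,"gripper":0.15},{"dx":0.165,"dy":-0.106,"dz":-0.0735,"rx":0,"ry":0.001,"rz":0,"gripper":0.15},{"dx":0.218,"dy":-0.106,"dz":-0.098,"rx":0,"ry":0.001,"rz":0,"gripper":0.15},{"dx":0.218,"dy":-0.106,"dz":-0.098,"rx":0,"ry":0.001,"rz":0,"gripper":0.15},{"dx":0.218,"dy":-0.106,"dz":-0.098,"rx":0,"ry":0.001,"rz":0,"gripper":0.15},{"dx":0.218,"dy":-0.106,"dz":-0.098,"rx":0,"ry":0.001,"rz":0,"gripper":0.15}]'
python3 - <<'E'
from h import *
p,d,c,s=snap("wrist","w13"); goto(.4348,-.3222,.115,-1.251)
E
```

```text
time: 15.38
tool_pos: [0.4345, -0.3209, 0.1693]
tool_rot: [-1.572, 0.002, -1.25]
contact_force: [-0.2, 0.1, -0.3]
opening: 0.0209
t 15.43 pos [ 0.4346 -0.3209  0.1694] rot [-1.5719e+00  1.2000e-03 -1.2492e+00] F [-0.4 -0.2 -0.7] open 0.0209
d [ 0.0014  0.0544 -0.0002] rv [ 0.0011  0.0018 -0.0012] rows>= 1.0
```

View pics/w13.png

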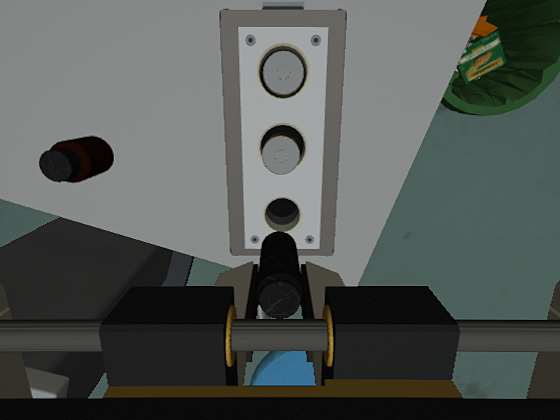

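```bash
python3 -m creep '[{"dx":0.001,"dy":0.03,"dz":-0.0002,"rx":0.001,"ry":0.001,"rz":-0.001,"gripper":0.15},{"dx":0.001,"dy":0.056,"dz":-0.0002,"rx":0.001,"ry":0.001,"rz":-0.001,"gripper":0.15},{"dx":0.001,"dy":0.056,"dz":-0.0002,"rx":0.001,"ry":0.001,"rz":-0.001,"gripper":0.15},{"dx":0.001,"dy":0.056,"dz":-0.0002,"rx":0.001,"ry":0.001,"rz":-0.001,"gripper":0.15}]'
python3 - <<'E'
from h import *
p,d,c,s=snap("wrist","w14"); goto(.4348,-.3222,.068,-1.251)
E
```

```text
time: 15.92
tool_pos: [0.4351, -0.3231, 0.1143]
tool_rot: [-1.57, -0.001, -1.251]
contact_force: [0.5, -0.3, -0.6]
opening: 0.0207
t 15.97 pos [ 0.4351 -0.3234  0.1146] rot [-1.5698 -0.002  -1.2513] F [-1.1  0.2  0.4] open 0.0205
d [-0.0013  0.0466  0.    ] rv [-0.001  -0.0003  0.002 ] rows>= 1.0
```

View pics/w14.png

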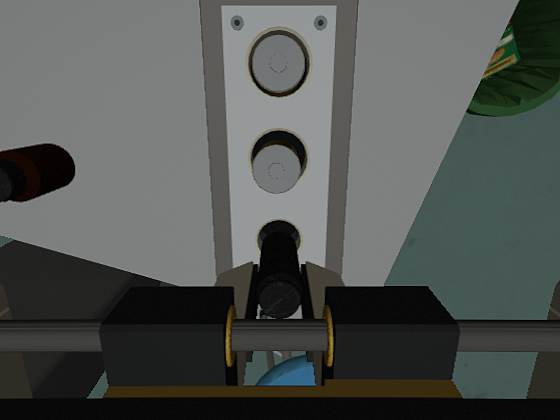

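The cell is lined up over the narrow bore (279,240). I'll insert it slowly, taking out the 1 mm offset.

```bash
python3 -m creep '[{"dx":-0.001,"dy":0,"dz":0,"rx":-0.001,"ry":0,"rz":0.002,"gripper":0.15},{"dx":-0.001,"dy":0.01,"dz":0,"rx":-0.001,"ry":0,"rz":0.002,"gripper":0.15},{"dx":-0.001,"dy":0.02,"dz":0,"rx":-0.001,"ry":0,"rz":0.002,"gripper":0.15},{"dx":-0.001,"dy":0.03,"dz":0,"rx":-0.001,"ry":0,"rz":0.002,"gripper":0.15},{"dx":-0.001,"dy":0.038,"dz":0,"rx":-0.001,"ry":0,"rz":0.002,"gripper":0.15},{"dx":-0.001,"dy":0.045,"dz":0,"rx":-0.001,"ry":0,"rz":0.002,"gripper":0.15},{"dx":-0.001,"dy":0.045,"dz":0,"rx":-0.001,"ry":0,"rz":0.002,"gripper":0.15},{"dx":-0.001,"dy":0.045,"dz":0,"rx":-0.001,"ry":0,"rz":0.002,"gripper":0.15}]'
```

```text
time: 16.98
tool_pos: [0.434, -0.3223, 0.0682]
tool_rot: [-1.572, 0.002, -1.252]
contact_force: [0.5, 0.2, -1.0]
opening: 0.0208
```

```bash
python3 -m creep '[{"dx":0,"dy":0.0,"dz":0,"rx":0,"ry":0,"rz":0,"gripper":0.5},{"dx":0,"dy":0.0,"dz":0,"rx":0,"ry":0,"rz":0,"gripper":0.5},{"dx":0,"dy":0.0,"dz":0,"rx":0,"ry":0,"rz":0,"gripper":0.5},{"dx":0,"dy":0.0,"dz":0,"rx":0,"ry":0,"rz":0,"gripper":0.5},{"dx":0,"dy":-0.05,"dz":0,"rx":0,"ry":0,"rz":0,"gripper":0.5},{"dx":0,"dy":-0.1,"dz":0,"rx":0,"ry":0,"rz":0,"gripper":0.5},{"dx":0,"dy":-0.132,"dz":0,"rx":0,"ry":0,"rz":0,"gripper":0.5},{"dx":0,"dy":-0.132,"dz":0,"rx":0,"ry":0,"rz":0,"gripper":0.5},{"dx":0,"dy":-0.132,"dz":0,"rx":0,"ry":0,"rz":0,"gripper":0.5}]'
python3 - <<'E'
from h import *
p,d,c,s=snap("wrist","w15"); goto(.473,.1047,.2,-1.53)
E
```

```text
time: 18.1
tool_pos: [0.4338, -0.3221, 0.1995]
tool_rot: [-1.572, 0.003, -1.252]
contact_force: [0.3, -0.1, -0.3]
opening: 0.0461
t 18.15 pos [ 0.4337 -0.3219  0.199 ] rot [-1.5729  0.0041 -1.252 ] F [-0.  -0.2 -0.8] open 0.0458
d [-3.928e-01  3.000e-04  1.710e-01] rv [ 0.0027  0.278  -0.0038] rows>= 7.0
```

View pics/w15.png

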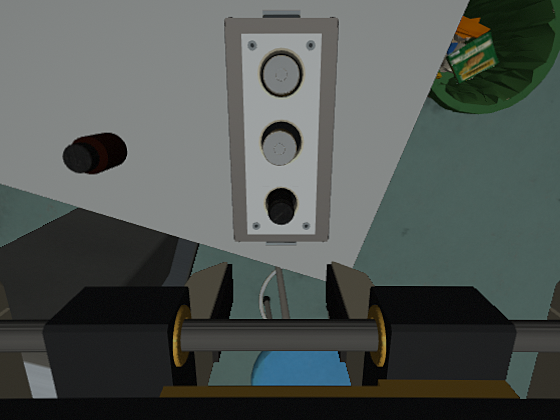

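All three cells are in their wells, with tops at (281,74), (281,149) and (280,210). Now over to the cover.

```bash
python3 -m creep '[{"dx":-0.054,"dy":0,"dz":0.0235,"rx":0,"ry":0.04,"rz":0,"gripper":0.4},{"dx":-0.108,"dy":0,"dz":0.047,"rx":0,"ry":0.08,"rz":0,"gripper":0.4},{"dx":-0.162,"dy":0,"dz":0.0705,"rx":0,"ry":0.12,"rz":0,"gripper":0.4},{"dx":-0.216,"dy":0,"dz":0.094,"rx":0.001,"ry":0.16,"rz":-0.001,"gripper":0.4},{"dx":-0.27,"dy":0,"dz":0.1175,"rx":0.001,"ry":0.2,"rz":-0.001,"gripper":0.4},{"dx":-0.33,"dy":0,"dz":0.1435,"rx":0.001,"ry":0.24,"rz":-0.001,"gripper":0.4},{"dx":-0.393,"dy":0,"dz":0.171,"rx":0.001,"ry":0.278,"rz":-0.001,"gripper":0.4},{"dx":-0.393,"dy":0,"dz":0.171,"rx":0.001,"ry":0.278,"rz":-0.001,"gripper":0.4},{"dx":-0.393,"dy":0,"dz":0.171,"rx":0.001,"ry":0.278,"rz":-0.001,"gripper":0.4},{"dx":-0.393,"dy":0,"dz":0.171,"rx":0.001,"ry":0.278,"rz":-0.001,"gripper":0.4}]'
python3 - <<'E'
from h import *
p,d,c,s=snap("wrist","w16"); goto(.473,.1047,.2,-1.53)
E
```

```text
time: 19.4
tool_pos: [0.4733, 0.1029, 0.2004]
tool_rot: [-1.572, 0.0, -1.531]
contact_force: [0.7, -0.2, 0.3]
opening: 0.037
t 19.45 pos [0.4734 0.1028 0.2006] rot [-1.5719e+00  4.0000e-04 -1.5321e+00] F [-0.2  0.6  0.7] open 0.0369
d [-0.0019  0.0006 -0.0004] rv [ 0.0011 -0.0021 -0.0004] rows>= 1.0
```

View pics/w16.png

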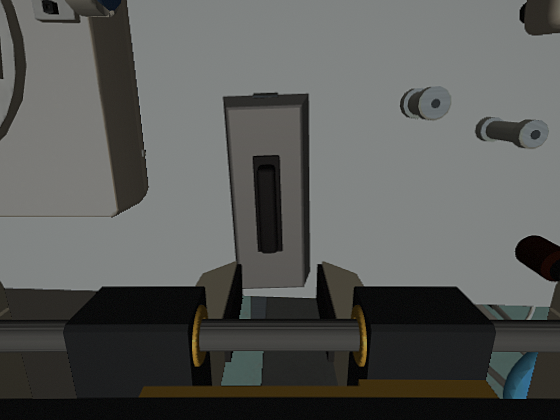

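```bash
python3 - <<'E'
from h import *
p,d,c,s=pickle.load(open("pics/w16.pkl","rb"))
a=cv2.resize(p[85:300,200:330,::-1],None,fx=2.75,fy=2.75,interpolation=cv2.INTER_CUBIC); cv2.imwrite("pics/w16c.png",cv2.convertScaleAbs(a,alpha=2.2,beta=0))
E
```

```text
(no output)
```

View pics/w16c.png

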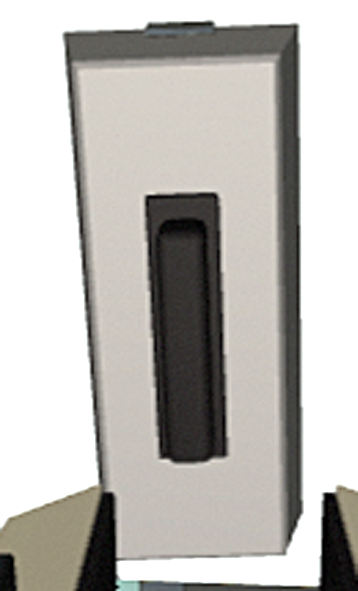

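```bash
python3 - <<'E'
from h import *
p,d,c,s=pickle.load(open("pics/w16.pkl","rb"))
f=lambda L,z: plane(np.array(L)/2.75+[200,85],z,c,s)[:,:2]
q=f([(77,62),(277,58),(287,552),(117,556)],.052); print(q.round(4),q.mean(0))
for a,b in((3,0),(2,1)): e=q[b]-q[a]; print("yaw",np.arctan2(e[1],e[0]),np.linalg.norm(e))
r=f([(182,222),(187,458)],.076); e=r[0]-r[1]; print("rib",r.round(4),r.mean(0),np.arctan2(e[1],e[0]),np.linalg.norm(e))
E
```

```text
[[0.551  0.1463]
 [0.5543 0.0898]
 [0.3983 0.0774]
 [0.3946 0.1338]] [0.47453008 0.1118227 ]
yaw 0.07950350829457445 0.15689778395891668
yaw 0.07959540436080172 0.15647296869075422
rib [[0.511  0.1146]
 [0.4412 0.1112]] [0.47608422 0.11288314] 0.04927686790644702 0.06982581619552788
```

```bash
python3 -c "
from h import *
goto(.4752,.112,.13,-1.493)"
```

```text
t 19.45 pos [0.4734 0.1028 0.2006] rot [-1.5719e+00  4.0000e-04 -1.5321e+00] F [-0.2  0.6  0.7] open 0.0369
d [-0.0091  0.0706  0.0022] rv [ 0.0011 -0.0391 -0.0004] rows>= 2.0
```

```bash
python3 -m creep '[{"dx":-0.0045,"dy":0.035,"dz":0.001,"rx":0.001,"ry":-0.02,"rz":0,"gripper":0.4},{"dx":-0.0091,"dy":0.0706,"dz":0.0022,"rx":0.001,"ry":-0.039,"rz":0,"gripper":0.4},{"dx":-0.0091,"dy":0.0706,"dz":0.0022,"rx":0.001,"ry":-0.039,"rz":0,"gripper":0.4},{"dx":-0.0091,"dy":0.0706,"dz":0.0022,"rx":0.001,"ry":-0.039,"rz":0,"gripper":0.4}]'
python3 - <<'E'
from h import *
p,d,c,s=snap("wrist","w17"); goto(.4752,.112,.071,-1.493)
a=cv2.resize(p[40:340,190:370,::-1],None,fx=2,fy=2,interpolation=cv2.INTER_CUBIC); cv2.imwrite("pics/w17c.png",cv2.convertScaleAbs(a,alpha=2.2,beta=0))
E
```

```text
time: 19.95
tool_pos: [0.4761, 0.1127, 0.1314]
tool_rot: [-1.569, 0.001, -1.493]
contact_force: [-0.4, 0.2, -0.0]
opening: 0.0366
t 20.0 pos [0.4763 0.1129 0.1317] rot [-1.5677e+00  6.0000e-04 -1.4924e+00] F [-0.  -0.2  0.2] open 0.0364
d [ 0.0009  0.0607 -0.0013] rv [-0.0031  0.0006 -0.0006] rows>= 1.0
```

View pics/w17c.png

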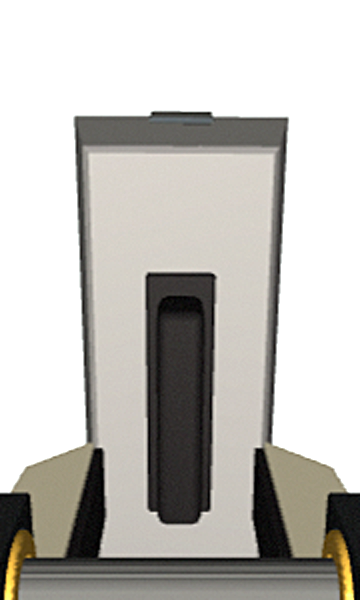

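The rib is centred between the fingers and parallel to them, so I'll descend and grip.

```bash
python3 -m creep '[{"dx":0.0005,"dy":0.03,"dz":-0.001,"rx":-0.003,"ry":0,"rz":0,"gripper":0.4},{"dx":0.0005,"dy":0.05,"dz":-0.001,"rx":-0.003,"ry":0,"rz":0,"gripper":0.4},{"dx":0.0005,"dy":0.06,"dz":-0.001,"rx":-0.003,"ry":0,"rz":0,"gripper":0.4},{"dx":0.0005,"dy":0.06,"dz":-0.001,"rx":-0.003,"ry":0,"rz":0,"gripper":0.4},{"dx":0.0005,"dy":0.06,"dz":-0.001,"rx":-0.003,"ry":0,"rz":0,"gripper":0.05},{"dx":0.0005,"dy":0.06,"dz":-0.001,"rx":-0.003,"ry":0,"rz":0,"gripper":0.05},{"dx":0.0005,"dy":0.06,"dz":-0.001,"rx":-0.003,"ry":0,"rz":0,"gripper":0.05},{"dx":0.0005,"dy":0.06,"dz":-0.001,"rx":-0.003,"ry":0,"rz":0,"gripper":0.05},{"dx":0.0005,"dy":0.06,"dz":-0.001,"rx":-0.003,"ry":0,"rz":0,"gripper":0.05}]' 50
python3 - <<'E'
from h import *
goto(.4842,-.3058,.2,-1.251)
E
```

```text
time: 21.12
tool_pos: [0.4746, 0.113, 0.0706]
tool_rot: [-1.572, 0.001, -1.491]
contact_force: [0.3, -0.7, 4.0]
opening: 0.0136
t 21.12 pos [0.4746 0.113  0.0706] rot [-1.5724e+00  7.0000e-04 -1.4909e+00] F [ 0.3 -0.7  4. ] open 0.0136
d [ 0.4182 -0.1296 -0.0241] rv [ 0.0015 -0.2399 -0.0009] rows>= 8.0
```

```bash
python3 -m creep '[{"dx":0,"dy":-0.03,"dz":0,"rx":0,"ry":0,"rz":0,"gripper":0.05},{"dx":0,"dy":-0.075,"dz":0,"rx":0,"ry":0,"rz":0,"gripper":0.05},{"dx":0,"dy":-0.125,"dz":0,"rx":0,"ry":0,"rz":0,"gripper":0.05},{"dx":0.03,"dy":-0.13,"dz":-0.002,"rx":0,"ry":-0.02,"rz":0,"gripper":0.05},{"dx":0.075,"dy":-0.13,"dz":-0.004,"rx":0,"ry":-0.045,"rz":0,"gripper":0.05},{"dx":0.125,"dy":-0.13,"dz":-0.007,"rx":0,"ry":-0.075,"rz":0,"gripper":0.05},{"dx":0.175,"dy":-0.13,"dz":-0.01,"rx":0,"ry":-0.105,"rz":0,"gripper":0.05},{"dx":0.225,"dy":-0.13,"dz":-0.013,"rx":0,"ry":-0.135,"rz":0,"gripper":0.05},{"dx":0.275,"dy":-0.13,"dz":-0.016,"rx":0,"ry":-0.165,"rz":0,"gripper":0.05},{"dx":0.325,"dy":-0.13,"dz":-0.019,"rx":0,"ry":-0.195,"rz":0,"gripper":0.05},{"dx":0.37,"dy":-0.13,"dz":-0.021,"rx":0,"ry":-0.22,"rz":0,"gripper":0.05},{"dx":0.405,"dy":-0.13,"dz":-0.023,"rx":0,"ry":-0.235,"rz":0,"gripper":0.05},{"dx":0.418,"dy":-0.13,"dz":-0.024,"rx":0.001,"ry":-0.24,"rz":-0.001,"gripper":0.05},{"dx":0.418,"dy":-0.13,"dz":-0.024,"rx":0.001,"ry":-0.24,"rz":-0.001,"gripper":0.05},{"dx":0.418,"dy":-0.13,"dz":-0.024,"rx":0.001,"ry":-0.24,"rz":-0.001,"gripper":0.05}]'
python3 - <<'E'
from h import *
p,d,c,s=snap("wrist","w18"); snap("top","t18"); goto(.4842,-.3058,.155,-1.251)
E
```

```text
time: 23.0
tool_pos: [0.484, -0.3042, 0.1999]
tool_rot: [-1.572, 0.001, -1.25]
contact_force: [-0.6, 0.2, -1.6]
opening: 0.0137
t 23.1 pos [ 0.4842 -0.3043  0.2002] rot [-1.5720e+00  5.0000e-04 -1.2497e+00] F [-0.2  0.1 -1. ] open 0.0138
d [ 0.0014  0.0452 -0.0004] rv [ 0.0012  0.0013 -0.0005] rows>= 1.0
```

View pics/w18.png

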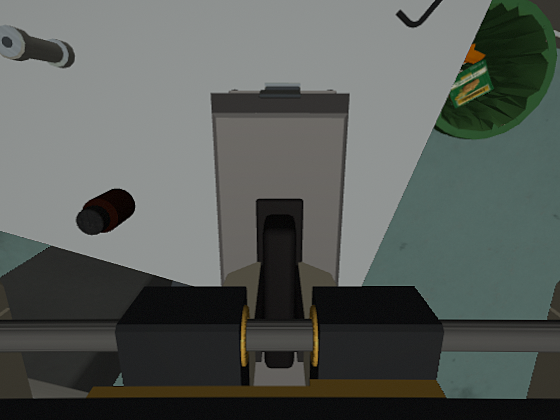

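View pics/t18.png

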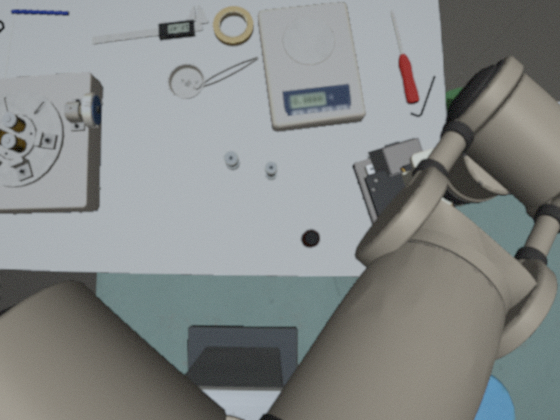

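```bash
python3 - <<'E'
from h import *
p,d,c,s=pickle.load(open("pics/w18.pkl","rb"))
M=R.from_euler("xyz",s["tool_rot"]).as_matrix()
z0=s["tool_pos"][2]-.0706
for q,z in (((211,94),z0),((350,93.5),z0),((217,114.5),z0+.052),((343,114),z0+.052)):
    print(((plane([q],z,c,s)[0]-s["tool_pos"])@M).round(4))
E
```

```text
[-0.039   0.0705  0.0879]
[0.039  0.0704 0.0881]
[-0.0275  0.0185  0.0784]
[0.0268 0.0185 0.0786]
```

The held cover is level, square and centred on the tool to within 1 mm. I'll lower it above the cells and then seat it.

```bash
python3 -m creep '[{"dx":0.001,"dy":0.025,"dz":0,"rx":0.001,"ry":0.001,"rz":0,"gripper":0.05},{"dx":0.001,"dy":0.045,"dz":0,"rx":0.001,"ry":0.001,"rz":0,"gripper":0.05},{"dx":0.001,"dy":0.045,"dz":0,"rx":0.001,"ry":0.001,"rz":0,"gripper":0.05},{"dx":0.001,"dy":0.045,"dz":0,"rx":0.001,"ry":0.001,"rz":0,"gripper":0.05}]'
python3 -c "
from h import *
goto(.4842,-.3058,.098,-1.251)"
```

```text
time: 23.6
tool_pos: [0.4848, -0.3064, 0.156]
tool_rot: [-1.57, -0.001, -1.251]
contact_force: [0.7, 0.0, -1.5]
opening: 0.0133
t 23.6 pos [ 0.4848 -0.3064  0.156 ] rot [-1.5703e+00 -1.0000e-03 -1.2514e+00] F [ 0.7  0.  -1.5] open 0.0133
d [-0.0008  0.058  -0.0004] rv [-0.0005 -0.0004  0.001 ] rows>= 1.0
```

```bash
python3 -m creep '[{"dx":-0.0008,"dy":0.01,"dz":0,"rx":0,"ry":0,"rz":0.001,"gripper":0.05},{"dx":-0.0008,"dy":0.022,"dz":0,"rx":0,"ry":0,"rz":0.001,"gripper":0.05},{"dx":-0.0008,"dy":0.034,"dz":0,"rx":0,"ry":0,"rz":0.001,"gripper":0.05},{"dx":-0.0008,"dy":0.044,"dz":0,"rx":0,"ry":0,"rz":0.001,"gripper":0.05},{"dx":-0.0008,"dy":0.052,"dz":0,"rx":0,"ry":0,"rz":0.001,"gripper":0.05},{"dx":-0.0008,"dy":0.056,"dz":0,"rx":0,"ry":0,"rz":0.001,"gripper":0.05},{"dx":-0.0008,"dy":0.058,"dz":0,"rx":0,"ry":0,"rz":0.001,"gripper":0.05},{"dx":-0.0008,"dy":0.058,"dz":0,"rx":0,"ry":0,"rz":0.001,"gripper":0.05},{"dx":-0.0008,"dy":0.058,"dz":0,"rx":0,"ry":0,"rz":0.001,"gripper":0.05}]'
```

```text
time: 24.72
tool_pos: [0.4842, -0.3059, 0.0974]
tool_rot: [-1.571, 0.001, -1.252]
contact_force: [-0.2, -0.4, -2.3]
opening: 0.0137
```

```bash
python3 -m creep '[{"dx":0,"dy":0.0005,"dz":0,"rx":0,"ry":0,"rz":0,"gripper":0.05},{"dx":0,"dy":0.0012,"dz":0,"rx":0,"ry":0,"rz":0,"gripper":0.05},{"dx":0,"dy":0.0012,"dz":0,"rx":0,"ry":0,"rz":0,"gripper":0.05},{"dx":0,"dy":0.0012,"dz":0,"rx":0,"ry":0,"rz":0,"gripper":0.05}]'
```

```text
time: 25.22
tool_pos: [0.4843, -0.306, 0.0965]
tool_rot: [-1.57, 0.0, -1.252]
contact_force: [-0.3, 0.1, 6.2]
opening: 0.014
```

Contact at z 0.0965, where 0.0966 was expected, so the cover is on the shoulder. Now I'll release and lift off.

```bash
python3 -m creep '[{"dx":0,"dy":0.0008,"dz":0,"rx":0,"ry":0,"rz":0,"gripper":0.4},{"dx":0,"dy":0.0008,"dz":0,"rx":0,"ry":0,"rz":0,"gripper":0.4},{"dx":0,"dy":0.0008,"dz":0,"rx":0,"ry":0,"rz":0,"gripper":0.4},{"dx":0,"dy":0.0008,"dz":0,"rx":0,"ry":0,"rz":0,"gripper":0.4},{"dx":0,"dy":-0.04,"dz":0,"rx":0,"ry":0,"rz":0,"gripper":0.4},{"dx":0,"dy":-0.09,"dz":0,"rx":0,"ry":0,"rz":0,"gripper":0.4},{"dx":0,"dy":-0.13,"dz":-0.03,"rx":0,"ry":0,"rz":0,"gripper":0.4},{"dx":0,"dy":-0.13,"dz":-0.06,"rx":0,"ry":0,"rz":0,"gripper":0.4},{"dx":0,"dy":-0.13,"dz":-0.06,"rx":0,"ry":0,"rz":0,"gripper":0.4}]'
python3 - <<'E'
from h import *
p,d,c,s=snap("wrist","w19"); snap("scene","s19"); goto(.4842,-.3058,.155,-1.251)
E
```

```text
time: 26.35
tool_pos: [0.4258, -0.3253, 0.2262]
tool_rot: [-1.571, 0.001, -1.254]
contact_force: [0.3, 1.4, 0.5]
opening: 0.0367
t 26.45 pos [ 0.4272 -0.3247  0.2256] rot [-1.571   0.0016 -1.2528] F [ 0.2  0.8 -0.9] open 0.0365
d [-0.      0.0706  0.0601] rv [ 0.0002 -0.0018 -0.0016] rows>= 2.0
```

View pics/w19.png

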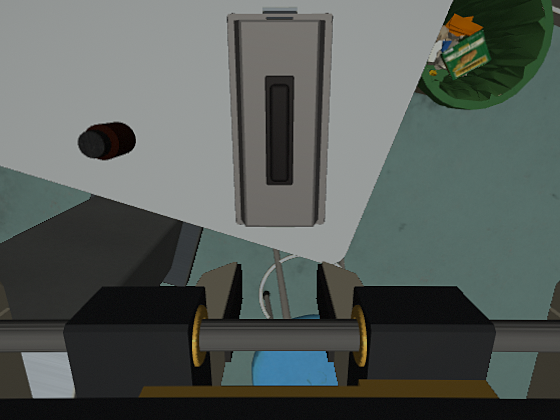

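View pics/s19.png

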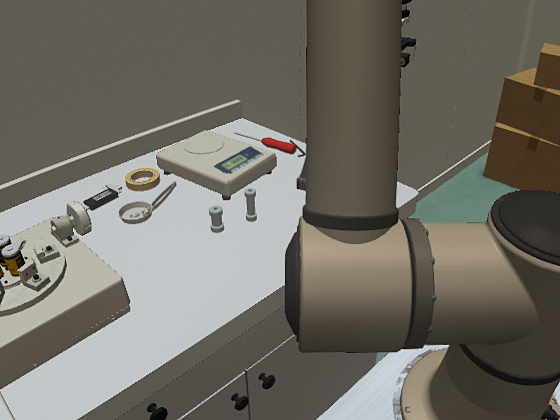

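The cover sits squarely on the case, with an even shoulder border round it and the rib at (280,130). The gauges at (217,218) and (251,204) in the scene view, and the bottle, are untouched. I'll check height and level from the wrist depth picture.

```bash
python3 - <<'E'
from h import *
p,d,c,s=pickle.load(open("pics/w19.pkl","rb")); M,o=campose(c,s)
def pt(u,v):
    z=np.median(d[v-3:v+4,u-3:u+4]); r=cv2.undistortPoints(np.array([[[u,v]]],float),K(c),c["D"])[0,0]
    return o+M@np.array([r[0]*z,r[1]*z,z])
for q in [(255,35),(305,35),(255,130),(305,130),(255,210),(305,210),(236,120),(325,120)]: print(q,pt(*q).round(4))
q=plane([(280,77),(280,184)],.102,c,s)[:,:2]; print("rib ctr ~",q.mean(0),"yaw",np.arctan2(*(q[0]-q[1])[::-1]))
E
```

```text
(255, 35) [ 0.5436 -0.2672  0.0787]
(305, 35) [ 0.555  -0.3018  0.0785]
(255, 130) [ 0.4793 -0.2867  0.0788]
(305, 130) [ 0.4916 -0.3243  0.0783]
(255, 210) [ 0.4161 -0.306   0.0785]
(305, 210) [ 0.4293 -0.3463  0.0781]
(236, 120) [ 0.4779 -0.2654  0.0283]
(325, 120) [ 0.5034 -0.3434  0.0265]
rib ctr ~ [ 0.48498932 -0.305642  ] yaw 0.31772867869673904
```

Cover top measures z 0.0785 (0.078 expected), level, centred and aligned. Handing in.

```bash
python3 -c "
from cell import robot,status
print(status.observe()['qvel'].round(3)); print(robot.hand_in())"
```

```text
[ 0.015  0.014 -0.011  0.002  0.002 -0.002]
the job is handed in; nothing more can be done
None
```

I packed all three cells upright, each in its own well, then put the cover on, let go and handed the job in at about 26.5 s of the 102 s allowed. No verdict is reported.

**Cells:** the last picture before the cover went on showed the slim cell in the narrow well and the two squat cells in the wider wells. Grip and set-down heights matched the floor heights given for the wells.

**Cover:** it touched the shoulder with the tool at z 96.5 mm, against 96.6 mm expected. After release, its top measured z 78.1–78.8 mm (78 expected), level to within about 0.5 mm over the points I sampled. Its centre was within about 1 mm of the case centre and its direction within 0.002 rad.

**Left alone:** both gauges and the bottle were still standing where they were in the last pictures, judged by eye. The robot was clear of everything.

**What disagreed or failed:**
- My first rough readings from the top camera were 1–4 mm off the wrist camera's positions. I used the wrist camera's values.
- One early move was refused because its rows lacked some of the required values; nothing moved.

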